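Test the mushroom stop: press it in, then twist it free

ROBOT

A 7-joint arm with a two-finger parallel gripper is mounted at the origin on the work surface. World frame = base frame: x ahead of the robot, y to its left, z up, the work surface at z = 0. Lengths are in m, angles in rad, forces in N, time in s.
With the tool pointing down it reaches from about 0.375 to 0.925 m from the base axis. Payload 3.1 kg.
Tool frame: the origin (TCP) lies midway between the tips of the shut fingers; the grasp point (between the pads) lies 19 mm behind it; z points along the fingers, y is the line along which they close (so a half turn about z gives the same grasp; the last joint's range is limited). The gripper opens to 85 mm and grips with 20 to 120 N. Pads are 22 mm wide; open, the fingers measure 114 mm over their backs; the gripper's body (76 mm by 85 mm) begins 54 mm behind the grasp point. The pads swing forward as they close: fully open they stand 13 mm farther back than shut.
Start: joints at [1.064, 0.383, 0.044, 1.598, -0.018, 1.161, -0.05], TCP at [0.258, -0.596, 0.198] pointing down, gripper open.
Joint ranges: [-2.61, 2.61], [-0.41, 2.15], [-1.48, 1.57], [0, 2.5], [-1.57, 4.71], [0.05, 1.97], [-2.85, 2.85]. Speed limits (rad/s): [2.79, 2.79, 3.14, 3.14, 3.14, 3.14, 3.14].

INTERFACE

Orientations are given as a unit quaternion [x, y, z, w].
In Python, from cell import robot gives the robot as it stands. The module is installed in compiled form; this text tells all that it offers.
- The arm moves only by the tool step_arm, never from a script. Its argument "targets" is text: rows parted by semicolons, each of 4 numbers parted by spaces: the shift along the world's x, y, z in cm, then the turn about the world's z in rad. A call has 1 to 8 rows; each row is the pose to reach, as a shift and turn from the pose commanded when the call began; what a row does not reach only later rows make up. A row lasts 1/12 s, in which the tool goes at most 41.7 mm and 7.16 degrees, less where a joint would pass 70% of its speed; a pose out of reach is approached as far as the arm can. A call with a gripper value outside its range is refused whole. "fingers" is the finger opening in cm, from 0 to 8.54, set as the call begins (left out, the last holds). The fingers move at their own pace and stop on an object; the grip force is fixed at half the most. Time passes only in rows, so rows that repeat a pose let the fingers close. It gives the time, the measured TCP pose, the force, the opening and the grip force at its end, in the units of the state.
- robot.read_state(): the state, without advancing time (a new reading comes with each control period).
- robot.camera(name): name is "side" or "top" or "wrist"; returns the picture (420x560x3 uint8, red, green, blue); there is no depth.
- robot.get_calibration(name): a dict with "fx", "fy", "cx", "cy" (pixels), "dist" ([k1, k2, p1, p2, k3] as OpenCV has them; the pictures are not rectified), "origin" and "attitude" of the camera in the world. Camera axes: x right, y down, z forward; pixel columns grow to the right and rows downward; lengths in m; the calibration is good to about 2 mm. A picture is of the moment at which its call begins: read the wrist's pose just before it. get_calibration takes no time and is no camera call; for the wrist camera it gives the pose at the moment of the call.
- robot.sign_off(): hands the job in; it is judged then, once.
The state is a dict: "t": time; "joint_positions": joint angles; "joint_vel": joint speeds; "joint_efforts": joint torques, N m; "tool_pos": TCP position; "eef_rot": TCP orientation; "wrist_force": force on the tool from outside, world axes, zero at the start; "moment": the same for the moment, N m; "grip_width": opening from 0.0 (shut) to 1.0 (fully open); "grip_force": force on a finger pad.
Only numpy, scipy, OpenCV 4.12 (cv2) and the standard library are available. Lean on these libraries where they do the work, as an engineer would, in place of code of your own. Each camera call takes 0.05 s, during which the arm holds its last target. There are 200 camera calls.

TASK

Check the bench's emergency stop: press the winged mushroom button straight down until it latches, then turn it clockwise (seen from above) by pushing against a wing, until it springs back up, and let it turn back to rest. Only push with the fingers, never grip or pinch the button; do not press the plain push button on the other box, and leave the loose things lying where they are without lifting them.

Things in the scene. Friction and masses are not known exactly. Their poses are not given: they have to be found in the camera images.
- stop_box: Fixed grey box of the stop station, 90 x 90 mm and 70 mm high on a 96 x 96 x 6 mm foot plate, bolted to the bench. Origin: centre of its underside, z up. The mushroom's axis is the box's vertical centre line.
- stop_top (a point): Centre of the top of the winged mushroom button, on its axis; 110 mm above the bench when up, about 104 mm latched. The domed head is 52 mm across, 22 mm high; two straight wings stick out opposite each other to 52 mm from the axis, each 14 mm wide and 14 mm high. The frame turns with the head: wings along +y and -y, z up.
- wing_a (a point): Point on top of the +y wing, on its middle line, 42 mm from the axis, 4 mm below stop_top; the wing's underside is 14 mm lower (22 mm above the box when up, about 16 mm when latched). Push its -x side (x of this frame, which turns with the head) to turn the button clockwise.
- wing_b (a point): The same on the opposite wing (-y side), 42 mm from the axis, 4 mm below stop_top. Push its +x side to turn the button clockwise.
- push_faces: The upright side faces of the head that turn it clockwise when pushed (the -x side of the +y wing and the +x side of the -y wing, and a small flat on the -x side of the dome). Origin on the axis at the underside of the head, axes as stop_top.
- back_faces: The opposite upright side faces of the same wings and dome. Pushing on these and on push_faces at the same time is pinching. Origin on the axis at the underside of the head, axes as stop_top.
- stop_stem (a joint): How far the mushroom is pressed in, in m: 0 up, 0.010 bottom stop. A spring pushes it up with 3.5 N at the top and 8.5 N at the bottom; the latch adds up to 3 N on the way down. It catches only at about 0.008 to 0.009 (press on to the bottom stop), and then stays at about 0.006 when let go.
- stop_head (a joint): How far the mushroom is turned clockwise seen from above, in rad: 0 at rest, 1.0 end stop. A spring turns it back to 0; about 2 to 3 N at a wing turns it. The latch lets go at about 0.4 to 0.55 rad and the button springs up.
- run_box: A second fixed box of the same size, with a plain round push button on its centre. Origin: centre of its underside.
- run_btn (a joint): How far the plain push button on the second box is pressed, in m (0 to 0.006; 30 mm across, standing 18 mm above its box in an aluminium collar). Not to be pressed.
- wrench: Loose steel wrench, 190 mm long, lying flat on the bench along its x.
- socket: Loose steel socket standing upright, 26 mm across, 42 mm high. Origin at the centre of its underside.
- jar: Loose closed jar, 64 mm across, 85 mm high. Origin at the centre of its underside.
- carton: Loose small carton, 45 x 70 mm, 50 mm high. Origin at the centre of its underside.
Mind the look-alikes: they are no part of the job. What is shaped like the run_box but yellow is not meant.

How it is judged:
On the way, in this order (a step that is already met when the one before it is completed fails the run):
1. the mushroom is pressed in until it latches (over 5.5 mm in, not yet turned) (value of joint stop_stem above 0.0055 m and value of joint stop_head below 0.2 rad), for 0.2 s.
2. still in, it is turned clockwise by over 0.3 rad (value of joint stop_head above 0.3 rad and value of joint stop_stem above 0.004 m), for 0.02 s.
3. it springs up again (value of joint stop_stem below 0.002 m), for 0.05 s.
At the end, for the whole second after the job is handed in: After having been latched and twisted free, the mushroom is fully up (within 1.5 mm) and turned back to rest (within 0.12 rad); the plain button is not pressed (under 2 mm), and the loose things are within 30 mm of where they were (value of joint stop_stem below 0.0015 m and value of joint stop_head below 0.12 rad and value of joint run_btn below 0.002 m and distance of each of wrench, socket, jar, carton from where it was at the start of the episode below 0.03 m); the robot touches nothing.
It fails at once if the mushroom is pinched (both its push faces and its back faces pressed by the fingers, over 2 N each) (contact force between the fingers and push_faces above 2 N and contact force between the fingers and back_faces above 2 N).
It fails at once if the plain push button is pressed by 3 mm or more (value of joint run_btn above 0.003 m).
It fails at once if a loose thing is lifted by 15 mm or moved by 30 mm (distance of any of wrench, socket, jar, carton from where it was at the start of the episode above 0.03 m or height (world z) of any of wrench, socket, jar, carton above 0.015 m).
It also fails if it takes over 40 s, if anything falls off the work surface, if the arm or the gripper's body presses on something with over 40 N, if the wrist force passes 120 N, or if a joint passes its speed limit or range.

## Working session

There is one attempt and no reset: what is moved stays moved. The work goes in short steps, Python scripts to look and compute and a tool call to move; the robot and the scene stay as the last step left them, time stands still between calls to the robot, and variables do not carry over. Pictures are saved under pics/ and viewed, at most 10 in all, crops included, and the job is handed in when it is done.

Besides the shell and the picture viewer there is one more tool, called after "Call:" as name(argument=value, ...) on one line, values as JSON. step_arm: Moves the arm, as the interface text tells. Its arguments: {"type":"object","properties":{"targets":{"type":"string"},"fingers":{"type":"number"}},"required":["targets"]}

```bash
mkdir -p pics; cat > h.py <<'E'
import numpy as np, cv2
from cell import robot
from scipy.spatial.transform import Rotation as R
def rot(a):
    a=np.array(a,float)
    return a if a.shape==(3,3) else R.from_quat(a).as_matrix()
def ray(c,u,v):
    K=np.array([[c['fx'],0,c['cx']],[0,c['fy'],c['cy']],[0,0,1]],float)
    p=cv2.undistortPoints(np.array([[[u,v]]],float),K,np.array(c['dist'],float))[0,0]
    return np.array(c['origin']),rot(c['attitude'])@np.array([p[0],p[1],1])
def at(c,u,v,z):
    o,d=ray(c,u,v); return o+d*(z-o[2])/d[2]
def proj(c,P):
    K=np.array([[c['fx'],0,c['cx']],[0,c['fy'],c['cy']],[0,0,1]],float)
    Rm=rot(c['attitude']).T; t=-Rm@np.array(c['origin'])
    return cv2.projectPoints(np.array(P,float).reshape(-1,1,3),cv2.Rodrigues(Rm)[0],t,K,np.array(c['dist'],float))[0][:,0]
E
python3 - <<'E'
from h import *
for n in ('top','side'):
    im=robot.camera(n); cv2.imwrite(f'pics/{n}0.png',cv2.resize(im[:,:,::-1],(784,588)))
    print(n,robot.get_calibration(n))
s=robot.read_state();print(s)
E
```

```text
top {'fx': 398.6978994690754, 'fy': 398.6978994690754, 'cx': 286.7952374114956, 'cy': 204.07921329204237, 'dist': array([-0.08500864,  0.        ,  0.        ,  0.        ,  0.        ]), 'origin': array([0.53227065, 0.01885483, 0.89753615]), 'attitude': array([-0.70060995,  0.7122192 , -0.02870164,  0.03264531])}
side {'fx': 450.65634861400434, 'fy': 450.65634861400434, 'cx': 280.37668147809256, 'cy': 214.58178218892772, 'dist': array([0.02291427, 0.        , 0.        , 0.        , 0.        ]), 'origin': array([ 0.15509015, -0.40614363,  0.58991259]), 'attitude': array([ 0.8319411 , -0.33580654,  0.16218796, -0.41085648])}
{'t': 0.1, 'joint_positions': array([ 1.06422152,  0.38379277,  0.04379093,  1.59946966, -0.01788413,
        1.16115456, -0.04985922]), 'joint_vel': array([-0.0015495 , -0.0010812 ,  0.00247196, -0.00381716,  0.00017661,
       -0.00011151,  0.00088685]), 'joint_efforts': array([ 2.37449800e-03, -4.34729970e+01,  1.02907173e+00, -2.50456917e+01,
        1.08132200e-02,  5.43769071e-03,  3.97755650e-05]), 'tool_pos': array([ 0.25800336, -0.59556634,  0.19686216]), 'eef_rot': array([ 9.79167677e-01,  2.03049699e-01, -3.08753653e-04, -1.17651350e-03]), 'wrist_force': array([-0.06137995,  0.74065962,  0.2553857 ]), 'moment': array([-0.01537916, -0.01281179, -0.02312286]), 'grip_force': 0.0, 'grip_width': 0.9993137605237199}
```

View pics/top0.png

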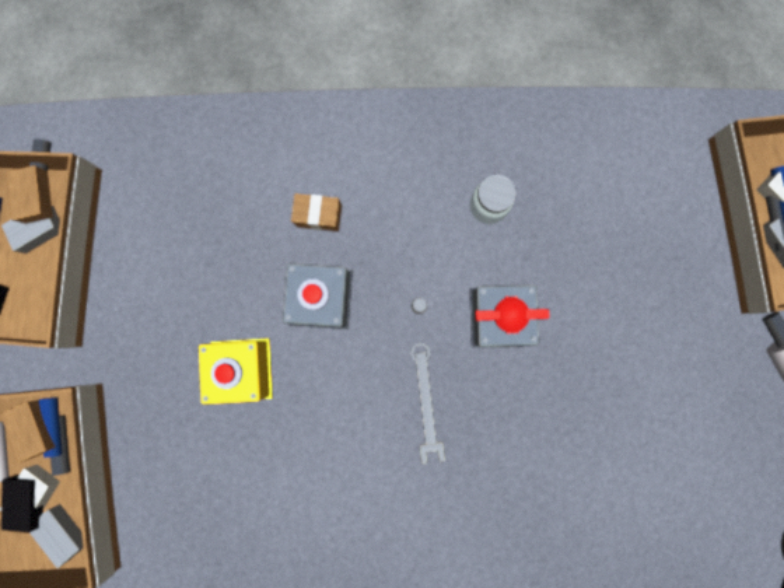

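View pics/side0.png

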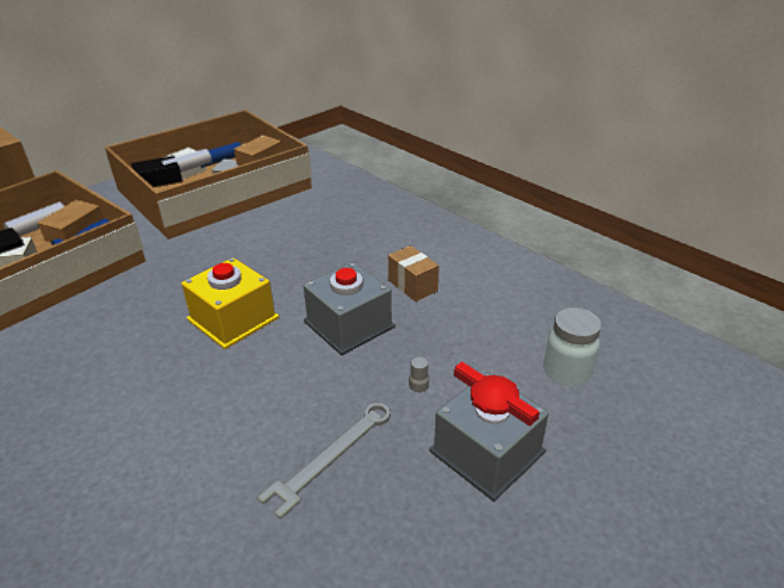

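The top view shows the winged mushroom on the grey box at about (512,314) with wing ends at (478,316) and (548,313). The run box is at (312,295), a yellow look-alike is at (225,372), the socket is at (420,305) and the jar is at (495,195). The side view agrees, with the mushroom at (495,393).

```bash
python3 - <<'E'
from h import *
c=robot.get_calibration('top'); s=1.4
im=robot.camera('top'); r=im.astype(int)
m=(r[:,:,0]>130)&(r[:,:,1]<70)&(r[:,:,2]<70); m[:,:320]=0
v,u=np.nonzero(m); print(u.min(),u.max(),v.min(),v.max(),len(u))
for side in (u<u.min()+5,u>u.max()-5):
    print('wing end', at(c,u[side].mean(),v[side].mean(),.106))
print('centroid',at(c,u.mean(),v.mean(),.104))
print('dome',at(c,512/s,314/s,.108))
for p in [(475,289),(535,287),(538,346),(477,347)]: print('corner',at(c,p[0]/s,p[1]/s,.07))
d=robot.get_calibration('side')
print('side dome',at(d,494/s,392/s,.105)); 
print('side wings',at(d,460/s,370/s,.104),at(d,535/s,414/s,.1))
print('jar',at(c,497/s,192/s,.085),'socket',at(c,420/s,303/s,.042))
E
```

```text
340 390 213 236 505
wing end [ 0.55704641 -0.0826648   0.106     ]
wing end [ 0.55758788 -0.17824839  0.106     ]
centroid [ 0.55785777 -0.13489325  0.104     ]
dome [ 0.55815329 -0.1331743   0.108     ]
corner [ 0.59756491 -0.08639341  0.07      ]
corner [ 0.59904443 -0.17634528  0.07      ]
corner [ 0.51130843 -0.17778712  0.07      ]
corner [ 0.51161027 -0.08709546  0.07      ]
side dome [ 0.55606991 -0.13874965  0.105     ]
side wings [ 0.55622613 -0.09099836  0.104     ] [ 0.56599858 -0.18495933  0.1       ]
jar [ 0.74063936 -0.12157739  0.085     ] socket [ 0.57964467 -0.00490342  0.042     ]
```

Call:
step_arm(targets="2 3.3 0 -0.1;4 6.6 0 -0.2;6.3 9.9 0 -0.3;8.5 13.2 0 -0.41;10.7 16.5 0 -0.41;12.8 19.8 0 -0.41;15 23.2 0 -0.41;17 26.5 0 -0.41", fingers=0)

```text
t: 0.82
tool_pos: [0.4292, -0.3292, 0.198]
eef_rot: [1.0, -0.0, -0.0, -0.0]
wrist_force: [0.9, -0.2, -0.6]
grip_width: -0.003
grip_force: 0.0
```

Call:
step_arm(targets="2.1 3.3 0 0;4.3 6.6 -1 0;6.4 9.9 -2 0;8.5 13.2 -3 0;10.7 16.6 -4 0;12.8 19.9 -5 0;12.8 19.9 -5 0;12.8 19.9 -5 0")

```text
t: 1.48
tool_pos: [0.5569, -0.1279, 0.147]
eef_rot: [1.0, 0.003, -0.001, -0.001]
wrist_force: [0.2, -1.1, 0.7]
grip_width: 0.002
grip_force: 0.0
```

```bash
python3 - <<'E'
from h import *
s=robot.read_state();print(s['t'],s['tool_pos'],s['eef_rot'],s['wrist_force'],s['grip_width'])
im=robot.camera('side'); cv2.imwrite('pics/side1.png',cv2.resize(im[180:380,240:520,::-1],(784,560),interpolation=cv2.INTER_CUBIC))
E
```

```text
1.4833 [ 0.55687131 -0.12789412  0.14699014] [ 9.99993732e-01  3.25513526e-03 -9.06987369e-04 -1.05746942e-03] [ 0.24651786 -1.07812518  0.66849349] 0.002401990036149065
```

View pics/side1.png

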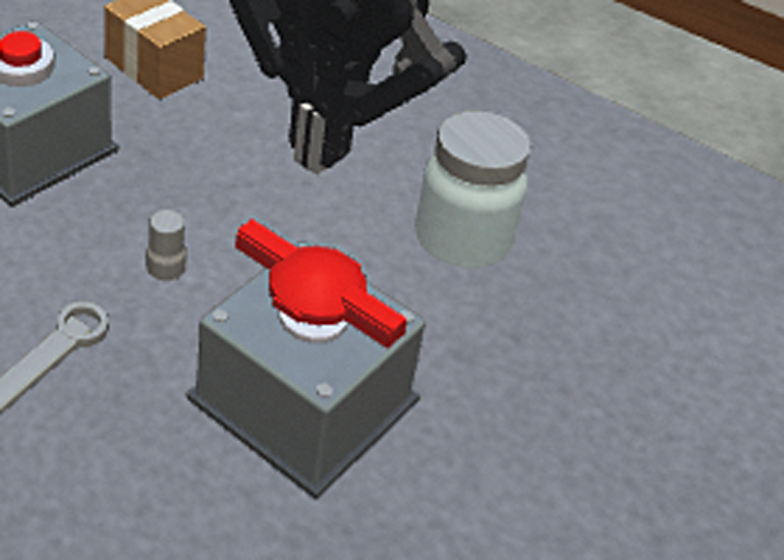

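The fingers are shut above the dome, with their tips at (318,165) and the dome at (318,285) in the crop. Next I press straight down.

Call:
step_arm(targets="0 -0.4 -1.5 0;0 -0.4 -3 0;0 -0.4 -3.6 0;0 -0.4 -4 0;0 -0.4 -4.4 0;0 -0.4 -4.7 0;0 -0.4 -4.9 0;0 -0.4 -4.9 0")

```text
t: 2.2
tool_pos: [0.5564, -0.1365, 0.0992]
eef_rot: [1.0, -0.001, 0.0, 0.0]
wrist_force: [-0.4, 0.9, -0.5]
grip_width: 0.001
grip_force: 0.0
```

```bash
python3 - <<'E'
from h import *
im=robot.camera('side'); cv2.imwrite('pics/side2.png',cv2.resize(im[180:380,240:520,::-1],(784,560),interpolation=cv2.INTER_CUBIC))
s=robot.read_state();print(s['t'],s['tool_pos'],s['wrist_force'],s['moment'],s['joint_efforts'])
E
```

```text
2.25 [ 0.55657064 -0.13643618  0.09943073] [-0.13527769  0.53182244  1.20987621] [ 0.01326443 -0.04695398  0.01722813] [ 6.62111887e-02 -3.86268568e+01 -1.34253401e+00 -2.16558802e+01
  1.47087348e-02 -4.90600258e-03 -1.03926563e-03]
```

View pics/side2.png

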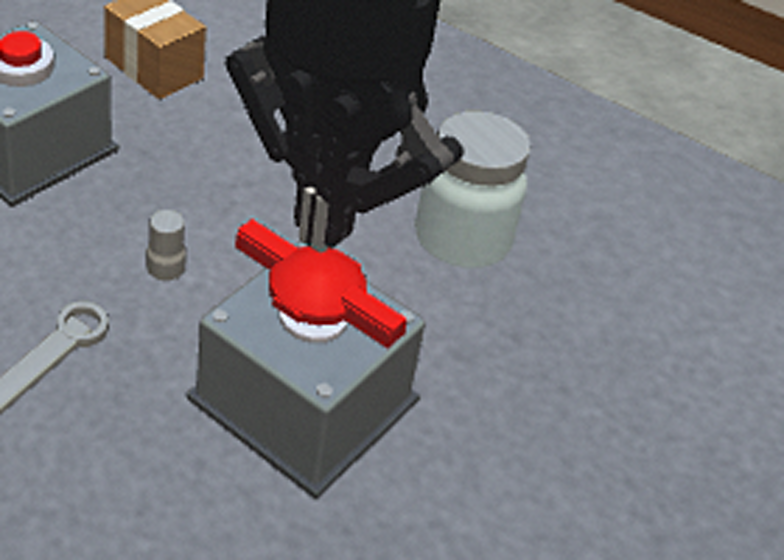

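The fingertips now show at crop (318,245), just above and behind the dome, and there is no force. I'll check my model against both pictures.

```bash
python3 - <<'E'
from h import *
d=robot.get_calibration('side');c=robot.get_calibration('top')
s=robot.read_state();T=s['tool_pos']
f=lambda P:(proj(d,P)-[240,180])*2.8
X=np.array([.556,-.133,0])
print('tcp',f(T),'dome top',f(X+[0,0,.11]),'box corners near',f(X+[-.045,-.045,.07]),f(X+[-.045,.045,.07]),f(X+[.045,-.045,.07]))
print('wings',f(X+[0,.052,.106]),f(X+[0,-.052,.106]))
print('corner top cam', proj(c,[X+[0,0,.11]])*1.4, 'tcp in top',proj(c,T)*1.4)
im=robot.camera('top'); cv2.imwrite('pics/top1.png',cv2.resize(im[160:310,270:470,::-1],(800,600),interpolation=cv2.INTER_CUBIC))
E
```

```text
tcp [[312.23136549 284.62634741]] dome top [[308.24137462 267.74305151]] box corners near [[314.1988922  413.62801209]] [[185.67195544 318.12883154]] [[418.70990645 321.11974547]]
wings [[234.35905229 224.56165281]] [[387.79266388 326.27032011]]
corner top cam [[512.19469099 315.47476731]] tcp in top [[513.15966954 315.28087245]]
```

View pics/top1.png

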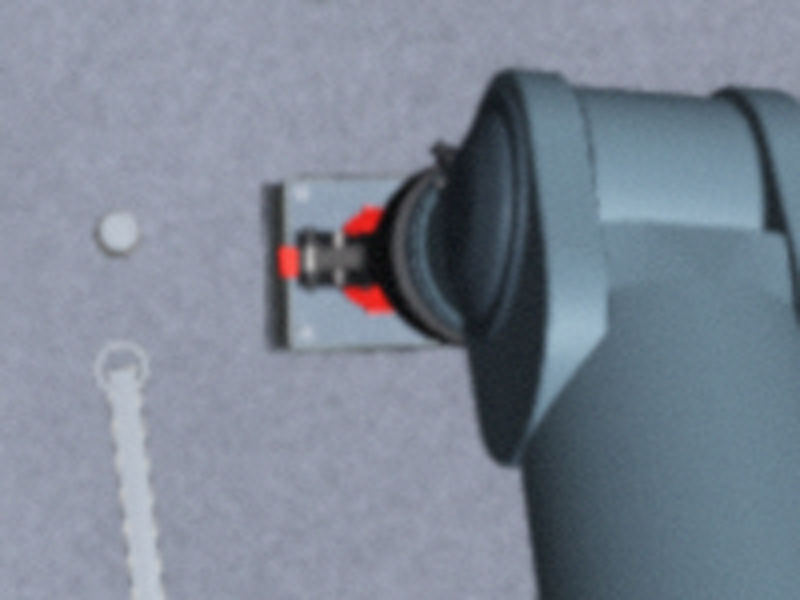

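The top crop shows the gripper centred over the box sideways. It spans about (320,260), with the wing end at (289,262).

```bash
python3 - <<'E'
from h import *
d=robot.get_calibration('side')
f=lambda P:(proj(d,P)-[240,180])*2.8
A=np.array([.5569,-.1279,.147]);B=np.array([.5566,-.1364,.0994])
for P in (A,B): print(f(P),f(P+[0,0,.02]),f(P+[-.011,0,0]),f(P+[0,0.015,0]),f(P+[.02,0,0]))
a=cv2.imread('pics/side1.png').astype(int);b=cv2.imread('pics/side2.png').astype(int)
# compare dome rows
for y in range(240,300,8): print(y,a[y,330],b[y,330],a[y,300],b[y,300])
E
```

```text
[[307.91043895 210.63173611]] [[311.38705667 181.38747026]] [[294.13498054 220.87606495]] [[285.40622995 196.54716725]] [[332.32205545 192.4830385 ]]
[[312.2080122  284.60341155]] [[315.6267238  257.76085158]] [[298.9651838  295.15002576]] [[290.42688685 270.05696388]] [[335.69589975 265.90461449]]
240 [146 136 133] [28 27 31] [141 132 127] [90 90 91]
248 [ 97  92 166] [ 30  32 131] [ 56  57 190] [ 56  57 192]
256 [ 32  35 226] [ 30  34 227] [ 31  32 217] [ 31  34 220]
264 [ 32  37 232] [ 30  34 233] [ 32  37 229] [ 31  33 228]
272 [ 33  38 236] [ 35  38 237] [ 34  36 231] [ 32  35 232]
280 [ 34  38 238] [ 33  40 239] [ 33  38 233] [ 32  40 234]
288 [ 36  41 238] [ 35  42 239] [ 36  41 234] [ 33  38 233]
296 [ 37  41 236] [ 35  41 237] [ 40  44 233] [ 35  41 233]
```

Both pictures put the fingertips about 27 mm above the reported TCP, and the dome has not moved. I'll go down in small steps and watch the force.

Call:
step_arm(targets="0 0.1 -0.4 0;0 0.1 -0.8 0;0 0.1 -1.2 0;0 0.1 -1.2 0")

```text
t: 2.63
tool_pos: [0.5554, -0.1351, 0.086]
eef_rot: [1.0, -0.0, -0.001, -0.0]
wrist_force: [-0.4, -1.2, 0.5]
grip_width: -0.0
grip_force: 0.0
```

Call:
step_arm(targets="0 0 -0.2 0;0 0 -0.4 0;0 0 -0.4 0")

```text
t: 2.88
tool_pos: [0.5561, -0.1354, 0.0827]
eef_rot: [1.0, -0.001, -0.0, -0.0]
wrist_force: [-1.1, -0.4, 0.7]
grip_width: 0.001
grip_force: 0.0
```

Call:
step_arm(targets="0 0 -0.2 0;0 0 -0.4 0;0 0 -0.4 0")

```text
t: 3.13
tool_pos: [0.5561, -0.1354, 0.0787]
eef_rot: [1.0, -0.001, -0.0, -0.0]
wrist_force: [0.6, -0.6, 0.1]
grip_width: -0.001
grip_force: 0.0
```

```bash
python3 - <<'E'
from h import *
im=robot.camera('side'); a=cv2.resize(im[230:310,310:410,::-1],None,fx=4,fy=4,interpolation=cv2.INTER_CUBIC)
w=cv2.resize(robot.camera('wrist')[:,:,::-1],(400,300))
o=np.zeros((620,400,3),np.uint8)[:600]; o=np.zeros((320,800,3),np.uint8); o[:,:400]=a; o[:300,400:]=w
cv2.imwrite('pics/mix.png',o); s=robot.read_state();print(s['tool_pos'],s['wrist_force'])
E
```

```text
[ 0.5563441  -0.13543399  0.07908373] [ 0.16340115 -0.17854383 -0.98905506]
```

View pics/mix.png

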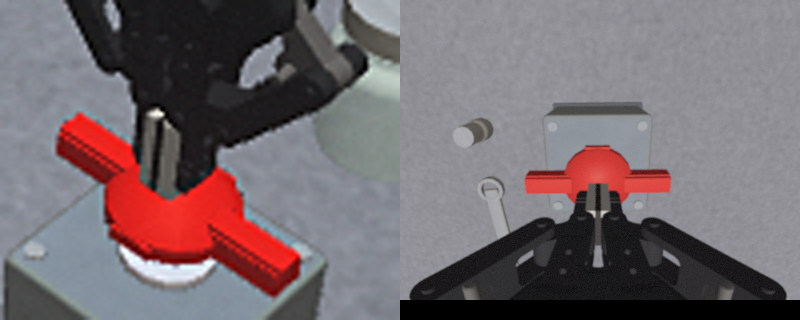

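The side crop (left) shows the fingertips at the dome's top (160,195). The wrist view (right) shows them centred at (598,185). They are about to touch, so I press on in small steps.

Call:
step_arm(targets="0 0 -0.2 0;0 0 -0.4 0;0 0 -0.4 0")

```text
t: 3.48
tool_pos: [0.5569, -0.1355, 0.0757]
eef_rot: [1.0, -0.001, 0.0, 0.0]
wrist_force: [-0.8, -0.3, 3.7]
grip_width: -0.002
grip_force: 1.9
```

Call:
step_arm(targets="0 0 -0.2 0;0 0 -0.4 0;0 0 -0.4 0")

```text
t: 3.73
tool_pos: [0.5569, -0.1355, 0.0718]
eef_rot: [1.0, -0.001, 0.001, 0.0]
wrist_force: [-1.5, 1.0, 5.2]
grip_width: -0.0
grip_force: 2.5
```

Contact came at a reported z of about 0.077, so the bottom stop should be near 0.067.

Call:
step_arm(targets="0 0 -0.2 0;0 0 -0.4 0;0 0 -0.5 0;0 0 -0.6 0;0 0 -0.6 0")

```text
t: 4.15
tool_pos: [0.557, -0.1355, 0.0668]
eef_rot: [1.0, -0.001, 0.0, 0.0]
wrist_force: [-1.7, -0.2, 8.5]
grip_width: 0.002
grip_force: 4.5
```

Call:
step_arm(targets="0 0 -0.1 0;0 0 -0.2 0;0 0 -0.2 0;0 0 -0.2 0")

```text
t: 4.48
tool_pos: [0.5571, -0.1356, 0.0666]
eef_rot: [1.0, -0.001, 0.0, 0.0]
wrist_force: [-7.1, 2.5, 18.0]
grip_width: 0.002
grip_force: 8.9
```

At the bottom stop: the force has risen to 18 N and the motion has stopped. Now I'll lift off and go beside the +y wing on its -x side.

Call:
step_arm(targets="0 0 0.8 0;0 0 2 0;0 0 3 0;-1.8 2.3 3 0;-3.6 4.7 3 0;-3.6 4.7 3 0;-3.6 4.7 3 0")

```text
t: 5.07
tool_pos: [0.5192, -0.0865, 0.0931]
eef_rot: [1.0, 0.001, -0.001, -0.0]
wrist_force: [0.0, -0.4, 0.2]
grip_width: -0.001
grip_force: 0.0
```

```bash
python3 - <<'E'
from h import *
im=robot.camera('side'); a=cv2.resize(im[230:310,310:410,::-1],None,fx=4,fy=4,interpolation=cv2.INTER_CUBIC)
w=cv2.resize(robot.camera('wrist')[:,:,::-1],(400,300))
o=np.zeros((320,800,3),np.uint8); o[:,:400]=a; o[:300,400:]=w
cv2.imwrite('pics/mix2.png',o); s=robot.read_state();print(s['tool_pos'],s['wrist_force'])
E
```

```text
[ 0.52077419 -0.08897017  0.09342422] [-0.11424637  0.25369263  0.20877723]
```

View pics/mix2.png

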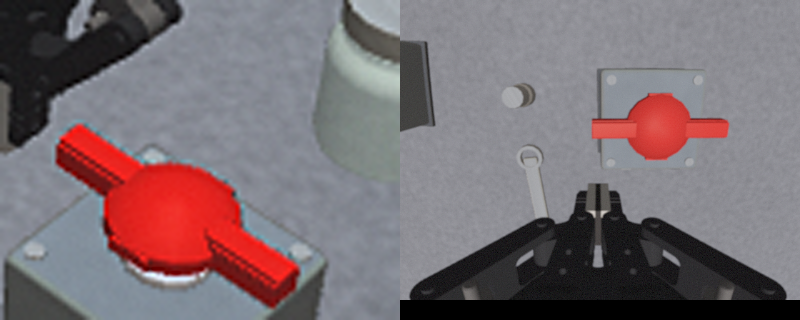

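The mushroom is latched: the white collar is nearly hidden and the wings have dropped to (75,145) from (75,130). The wrist view shows the fingers at column 598, about 5 mm inside the wing end at 592. I'll go down beside the wing.

Call:
step_arm(targets="0 -0.2 -1.5 0;0 -0.2 -3 0;0 -0.2 -4 0;0 -0.2 -4 0;0.5 -0.2 -4 0;1 -0.2 -4 0;1 -0.2 -4 0")

```text
t: 5.75
tool_pos: [0.5332, -0.0906, 0.0544]
eef_rot: [1.0, -0.001, 0.002, 0.0]
wrist_force: [0.6, 0.1, 0.2]
grip_width: -0.001
grip_force: 0.0
```

Call:
step_arm(targets="0.4 0 0 0;0.8 0 0 0;1.2 0 0 0;1.2 0 0 0")

```text
t: 6.08
tool_pos: [0.5435, -0.0903, 0.0535]
eef_rot: [1.0, -0.0, 0.001, -0.0]
wrist_force: [-0.8, -0.4, -0.7]
grip_width: -0.002
grip_force: 0.0
```

Call:
step_arm(targets="0.3 0 0 0;0.6 0 0 0;0.9 0 0 0;0.9 0 0 0")

```text
t: 6.42
tool_pos: [0.5519, -0.0903, 0.0532]
eef_rot: [1.0, -0.0, 0.0, -0.0]
wrist_force: [-0.7, 0.6, 1.3]
grip_width: 0.002
grip_force: 0.4
```

```bash
python3 - <<'E'
from h import *
im=robot.camera('side'); a=cv2.resize(im[230:310,310:410,::-1],None,fx=4,fy=4,interpolation=cv2.INTER_CUBIC)
w=cv2.resize(robot.camera('wrist')[:,:,::-1],(400,300))
o=np.zeros((320,800,3),np.uint8); o[:,:400]=a; o[:300,400:]=w
cv2.imwrite('pics/mix3.png',o); s=robot.read_state();print(s['tool_pos'],s['wrist_force'])
E
```

```text
[ 0.55186135 -0.09031921  0.05316923] [-1.08836555  0.90510359 -0.04149247]
```

View pics/mix3.png

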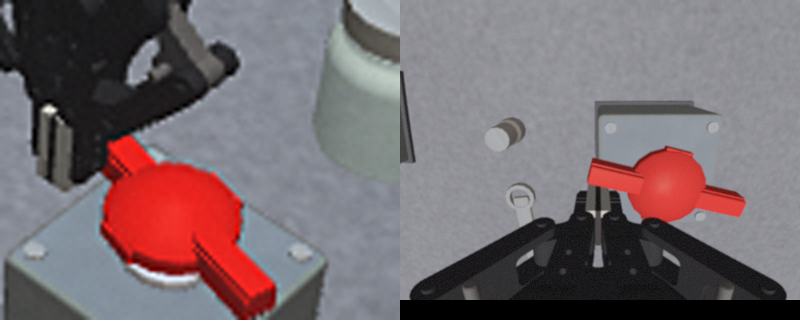

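The fingers are pushing the wing's -x side, and the head has turned about 0.25 rad clockwise while still latched. I'll continue past the release.

Call:
step_arm(targets="0.3 0 0 0;0.6 0 0 0;0.9 0 0 0;1.2 0 0 0;1.4 0 0 0;1.4 0 0 0")

```text
t: 7.02
tool_pos: [0.5656, -0.0905, 0.0529]
eef_rot: [1.0, -0.001, -0.0, -0.0]
wrist_force: [-2.6, -0.3, 0.1]
grip_width: 0.001
grip_force: 0.8
```

```bash
python3 - <<'E'
from h import *
im=robot.camera('side'); a=cv2.resize(im[230:310,310:410,::-1],None,fx=4,fy=4,interpolation=cv2.INTER_CUBIC)
w=cv2.resize(robot.camera('wrist')[:,:,::-1],(400,300))
o=np.zeros((320,800,3),np.uint8); o[:,:400]=a; o[:300,400:]=w
cv2.imwrite('pics/mix4.png',o); s=robot.read_state();print(s['tool_pos'],s['wrist_force'])
E
```

```text
[ 0.56535268 -0.09045373  0.05292043] [-2.14472902 -0.81331039 -0.12298421]
```

View pics/mix4.png

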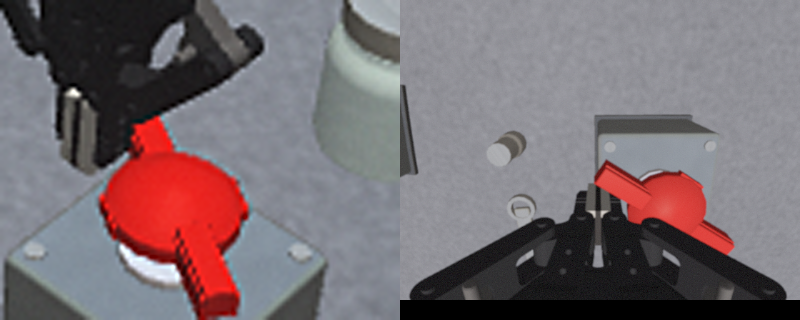

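The button has sprung up: the dome's top edge is at 152 instead of 163 and the white collar shows again. I'll back off so it turns back, then go up.

Call:
step_arm(targets="-0.6 0 0 0;-1.2 0 0 0;-1.8 0 0 0;-2.4 0 0 0;-3.2 0 0 0;-4.5 0 0 0;-5.5 0 0 0;-5.5 0 0 0")

```text
t: 7.78
tool_pos: [0.5074, -0.091, 0.0528]
eef_rot: [1.0, -0.001, -0.001, 0.0]
wrist_force: [-0.5, -0.3, -0.1]
grip_width: -0.002
grip_force: 0.0
```

Call:
step_arm(targets="0 0 2 0;0 0 5 0;-2 0 8 0;-5 0 10 0;-5 0 10 0;-5 0 10 0;-5 0 10 0;-5 0 10 0")

```text
t: 8.45
tool_pos: [0.4606, -0.0903, 0.1524]
eef_rot: [1.0, -0.0, -0.0, -0.0]
wrist_force: [0.1, -0.2, -1.4]
grip_width: -0.004
grip_force: 0.0
```

```bash
python3 - <<'E'
from h import *
im=robot.camera('side'); cv2.imwrite('pics/end.png',cv2.resize(im[180:380,240:520,::-1],(784,560),interpolation=cv2.INTER_CUBIC))
s=robot.read_state();print(s['t'],s['tool_pos'],s['wrist_force'])
E
```

```text
8.5 [ 0.46046585 -0.09015848  0.15209677] [ 0.17094943  0.07126755 -0.79912947]
```

View pics/end.png

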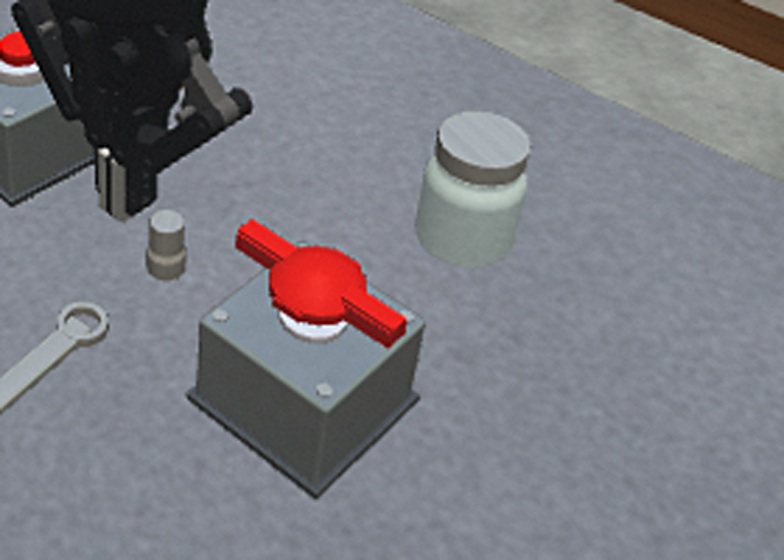

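The mushroom is back up with its wings at rest, at (245,235) and (395,330) as at the start. The socket, jar and wrench ring in view have not moved, and the gripper is clear.

```bash
python3 -c "
from cell import robot
print(robot.sign_off())"
```

```text
the job is handed in; nothing more can be done
None
```

The job is handed in: the mushroom was pressed until it latched, turned clockwise by a wing until it sprang up, and is back at rest with the arm clear; the sign-off gave no verdict.

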